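Find the cash box's hidden catch by feel

ROBOT

A 6-joint arm with a two-finger parallel gripper is mounted at the origin on a cart in front of the work surface, level with it; the furniture and walls round the work are solid. World frame = base frame: x ahead of the robot, y to its left, z up, the work surface at z = 0. Lengths are in mm, angles in rad, forces in N, time in s.
With the tool pointing down it reaches from about 325 to 900 mm from the base axis. Payload 3.5 kg.
Tool frame: the origin (TCP) lies on the centre line of the jaws, within the pads' length; the fingertips stand 17 mm ahead of it and the grasp point (between the pads) lies 2 mm behind it (manip.tcp_to_tips is the distance from the TCP to the fingertips, in mm); z points along the fingers, y is the line along which they close (so a half turn about z gives the same grasp; the last joint's range is limited). The gripper opens to 85 mm and grips with 20 to 120 N. Pads are 22 mm wide; open, the fingers measure 114 mm over their backs; the gripper's body (76 mm by 85 mm) begins 54 mm behind the grasp point. The pads swing forward as they close: fully open they stand 13 mm farther back than shut.
Start: joints at [-1.263, 0.276, -0.026, 1.268, 0, 1.467], TCP at [249.577, -573.004, 248.313] pointing down, gripper open.
Joint ranges: [-3.12, 3.12], [-0.85, 1.88], [-1.08, 1.24], [-1.95, 2.15], [-1.57, 1.53], [-3.14, 3.14]. Speed limits (rad/s): [2.57, 2.57, 3.14, 3.14, 3.14, 3.14].

INTERFACE

Orientations are given as a unit quaternion [w, x, y, z].
In Python, from workcell import status, optics, manip gives the robot as it stands.
- The arm moves only by the tool arm_command, never from a script. Its argument "rows" is a list of rows, each an object with "translation": the shift along the tool's x, y, z in cm, a list of three; "angular": the turn, a rotation vector about the tool's x, y, z in degrees, a list of three. In form: [{"translation": [x, y, z], "angular": [ax, ay, az]}, ...]. A call has 1 to 8 rows; each row shifts and turns the commanded pose from where the row before left it, along the tool's axes as they then stand; what a row does not reach is not made up. A row lasts 1/10 s, in which the tool goes at most 50 mm and 8.59 degrees, less where a joint would pass 70% of its speed; a pose out of reach is approached as far as the arm can. A call is refused whole if a number of a shift passes 5 or a number of a turn 8.59, either way. A call with a gripper value outside its range is refused whole. "hand" is the finger opening in cm, from 0 to 8.54, set as the call begins (left out, the last holds). The fingers move at their own pace and stop on an object; the grip force is fixed at half the most. Time passes only in rows, so rows that do not move let the fingers close. It gives the time, the measured TCP pose, the force, the opening and the grip force at its end, in the units of the state.
- status.get_state(): the state, without advancing time (a new reading comes with each control period).
- optics.camera(name): name is "scene" or "top" or "wrist"; returns (picture, depth): 480x640x3 uint8, red, green, blue; 480x640 float32, mm along the optical axis (not along the pixel's ray), 0 where there is no reading.
- optics.calibration(name): a dict with "camera_matrix" (3x3 intrinsics, pixels), "R" (3x3) and "t" (3): a world point X has camera coordinates R X + t. Camera axes: x right, y down, z forward; pixel columns grow to the right and rows downward; lengths in mm; the calibration is good to about 2 mm. The wrist camera is an equidistant fisheye: a pixel r from the principal point sees the ray r / f radians off the axis. A picture is of the moment at which its call begins: read the wrist's pose just before it. calibration takes no time and is no camera call; for the wrist camera it gives the pose at the moment of the call.
- manip.sign_off(): hands the job in; it is judged then, once.
The state is a dict: "time": time; "q": joint angles; "dq": joint speeds; "effort": joint torques, N m; "position": TCP position; "orientation": TCP orientation; "force": force on the tool from outside, world axes, zero at the start; "torque": the same for the moment, N m; "grip_width": finger opening in mm; "gripper_force": force on a finger pad.
Only numpy, scipy, OpenCV 4.12 (cv2) and the standard library are available. Lean on these libraries where they do the work, as an engineer would, in place of code of your own. Each camera call takes 0.05 s, during which the arm holds its last target. There are 200 camera calls.

TASK

Open the cash box by its concealed catch: five identical shallow coin dishes are sunk in its flat top, and the floor of one of them is really a push button. Feel across the dishes with a fingertip, pressing on their floors until you find the one that gives, and press it fully home so that the drawer pops out; then take the hand away. Keep your fingers off the drawer itself, do not pick anything up, and leave the sprinkle jar, the price stamp and the counter bell where they stand.

Things in the scene. Friction and masses are not known exactly. Their poses are not given: they have to be found in the camera images.
- cash_box: Grey cash box fixed to the table, 126 (x) x 302 (y) x 70 mm (z); origin at the centre of its underside, on the table; x points to its back, y along its length, z up; its blue drawer front faces -x. Five round dishes with bare metal floors are sunk in its flat top, in a row along y.
- dish_row (a point): Centre of the middle dish's floor; axes as the box. Dish centres at y = -116, -58, 0, 58, 116 mm, x = 0. Each is 50 mm across with upright sides; floor flat, 4 mm below the box's top, 66 mm above the table. All look alike: four floors are rigid, one (any of the five) is the catch. Shut fingers or one fingertip fit into a dish.
- catch (a joint): How far the floor of the catch dish is pressed straight down, in m: 0 at rest, 0.007 fully home (then 11 mm below the top). It yields to about 3 N, anywhere on its floor; there is no spring: it stays where it is pushed, and the drawer, geared to it, comes out in proportion.
- cash_drawer: The cash box's blue-fronted drawer, 291 mm wide, 46 mm high, no handle, a small round lock in its front; origin coincides with the cash box's origin while shut, and moves along the box's -x as it pops out, by 25 mm when the catch is fully home. To be left untouched.
- sprinkle_jar: Bystander: sprinkle jar with a red cap, 46 mm across, 96 mm tall, loose, off the left (+y) end of the box; origin at the centre of its underside.
- price_stamp: Bystander: small wooden stamp with a turned knob, 33 x 58 x 76 mm tall, loose, off the left (+y) end of the box; origin at the centre of its underside.
- call_bell: Bystander: white domed counter bell on a black base, 76 mm across, 53 mm tall, loose, off the right (-y) end of the box; origin at the centre of its underside.

How it is judged (in metres and radians):
On the way:
1. a finger presses the hidden catch fully home (value of joint catch above 0.006 m and contact force between the fingers and anything else above 1 N), for 0.05 s.
At the end, for the whole second after the job is handed in: The catch is down by more than 6 of its 7 mm, the drawer stands out by more than 19 mm and is at rest, and jar, stamp and bell are within 30 mm of where they stood (value of joint catch above 0.006 m and x of cash_drawer in the frame of cash_box below -0.019 m and linear speed of cash_drawer below 0.01 m/s and not (distance of sprinkle_jar from where it was at the start of the episode above 0.03 m) and not (distance of price_stamp from where it was at the start of the episode above 0.03 m) and not (distance of call_bell from where it was at the start of the episode above 0.03 m)); the robot touches nothing.
It fails at once if the drawer is touched by the robot (contact force between any of the fingers, the arm and cash_drawer above 0.5 N).
It fails at once if the jar, the stamp or the bell is moved by more than 30 mm or lifted off the table by 12 mm (distance of any of sprinkle_jar, price_stamp, call_bell from where it was at the start of the episode above 0.03 m or height (world z) of any of sprinkle_jar, price_stamp, call_bell above 0.012 m).
It also fails if it takes over 64 s, if anything falls off the work surface, if the arm or the gripper's body presses on something with over 40 N, if the wrist force passes 120 N, or if a joint passes its speed limit or range.

## Working session

There is one attempt and no reset: what is moved stays moved. The work goes in short steps, Python scripts to look and compute and a tool call to move; the robot and the scene stay as the last step left them, time stands still between calls to the robot, and variables do not carry over. Pictures are saved under pics/ and viewed, at most 10 in all, crops included, and the job is handed in when it is done.

Besides the shell and the picture viewer there is one more tool, called after ">>>" as name(argument=value, ...) on one line, values as JSON. arm_command: Moves the arm, as the interface text tells. Its arguments: {"type":"object","properties":{"rows":{"type":"array","items":{"type":"object","properties":{"translation":{"type":"array","items":{"type":"number"}},"angular":{"type":"array","items":{"type":"number"}}}}},"hand":{"type":"number"}},"required":["rows"]}

```bash
mkdir -p pics; python3 - <<'E'
from workcell import status, optics, manip
import cv2, numpy as np
print(status.get_state())
for n in("scene","top"):
    p,d=optics.camera(n); cv2.imwrite(f"pics/{n}0.png",p[:,:,::-1]); np.savez(f"{n}0.npz",p=p,d=d)
    print(n,optics.calibration(n))
E
```

```text
{'time': 0.0, 'q': array([-1.26340628e+00,  2.77137616e-01, -2.78797781e-02,  1.26800561e+00,
       -9.42125053e-06,  1.46739616e+00]), 'dq': array([ 4.30658260e-04, -2.62148232e-04,  1.66432436e-04,  5.51480825e-05,
        4.08522229e-04,  9.43309405e-04]), 'effort': array([-1.12186841e-03, -4.45511448e+01,  2.95199704e+01,  1.63983955e-02,
       -2.32717048e-04, -7.97397860e-06]), 'position': array([ 249.34673639, -572.29862578,  247.15731507]), 'orientation': array([-1.10707307e-03,  9.78979870e-01,  2.03953854e-01, -1.18044272e-04]), 'force': array([ 0.42617663,  0.78011603, -0.18260872]), 'torque': array([-0.00546682, -0.02667232,  0.01372804]), 'gripper_force': 0.0, 'grip_width': 85.34672864341019}
scene {'camera_matrix': array([[524.0668236 ,   0.        , 321.39622545],
       [  0.        , 524.0668236 , 234.59956644],
       [  0.        ,   0.        ,   1.        ]]), 'R': array([[-0.76813971, -0.64023236, -0.00799389],
       [-0.27979405,  0.34686956, -0.89520768],
       [ 0.57591377, -0.68540793, -0.44557749]]), 't': array([415.43304275, 175.45623464, 683.29332444])}
top {'camera_matrix': array([[476.74494073,   0.        , 320.85742013],
       [  0.        , 476.74494073, 235.5905909 ],
       [  0.        ,   0.        ,   1.        ]]), 'R': array([[-0.00592647, -0.99997687, -0.00333698],
       [-0.99728897,  0.00615524, -0.0733268 ],
       [ 0.07334565,  0.00289336, -0.99730238]]), 't': array([ 67.49062543, 491.43310548, 974.74983543])}
```

View pics/top0.png

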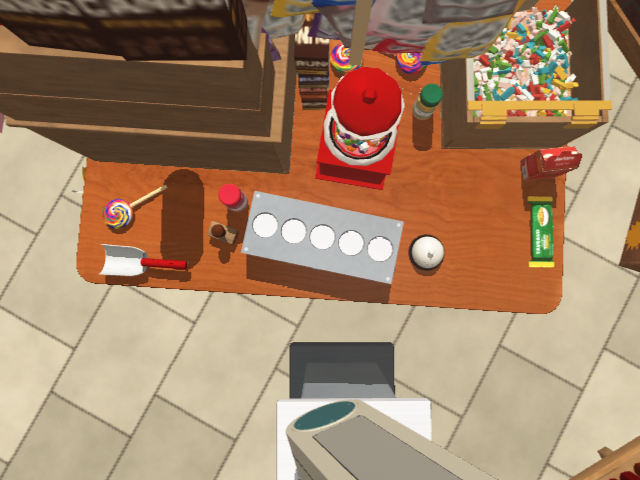

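View pics/scene0.png

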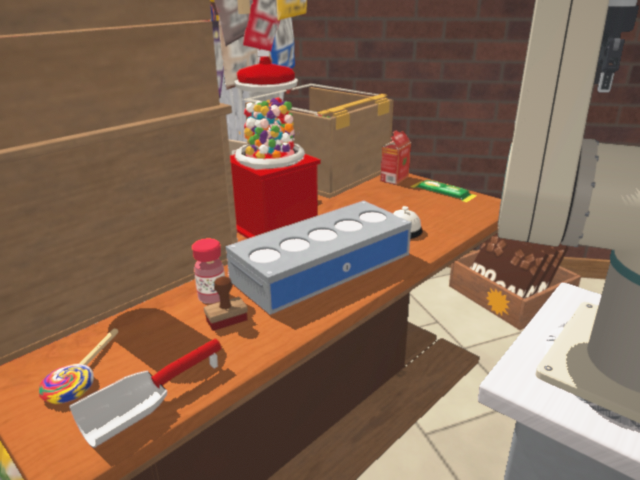

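The top view shows the box with its five white dish floors at about (265,225), (293,231), (322,237), (350,243) and (380,249). The jar (231,196) and stamp (222,232) are off the left end and the bell (427,252) is off the right. In the scene view the blue drawer front faces the robot, and the gumball machine stands behind the box.

```bash
cat > h.py <<'E'
import numpy as np, cv2
from workcell import optics
def blobs(n,lo=60,hi=1500,box=None):
    z=np.load(f"{n}0.npz"); p=z['p']; hsv=cv2.cvtColor(p,cv2.COLOR_RGB2HSV)
    m=((hsv[:,:,1]<40)&(hsv[:,:,2]>205)).astype(np.uint8)
    k,l,s,c=cv2.connectedComponentsWithStats(m)
    return [(c[i],s[i,4],float(np.median(z['d'][l==i]))) for i in range(1,k) if lo<s[i,4]<hi and box[0]<c[i][0]<box[1] and box[2]<c[i][1]<box[3]]
def ray(n,uv):
    C=optics.calibration(n);K,R,t=C['camera_matrix'],np.array(C['R']),np.array(C['t'])
    return -R.T@t, R.T@np.linalg.inv(K)@np.array([*uv,1.])
E
python3 - <<'E'
from h import *
T=sorted(blobs("top",box=(245,400,205,265)),key=lambda b:b[0][0]); S=sorted(blobs("scene",box=(235,392,200,270)),key=lambda b:b[0][0])
print(len(T),len(S))
for n,B in(("top",T),("scene",S)):
    for c,a,d in B:
        o,r=ray(n,c); print(n,c.round(1),a,"depth pt",(o+r*d).round(1),"z66",(o+r*(66-o[2])/r[2]).round(1))
for a,b in zip(T,S):
    o1,r1=ray("top",a[0]);o2,r2=ray("scene",b[0])
    A=np.stack([r1,-r2],1);x=np.linalg.lstsq(A,o2-o1,rcond=None)[0]
    print("tri",((o1+r1*x[0]+o2+r2*x[1])/2).round(1),np.linalg.norm(o1+r1*x[0]-o2-r2*x[1]).round(1))
E
```

```text
5 5
top [264.9 225.1] 453 depth pt [509.9 175.3  66.7] z66 [510.  175.4  66. ]
top [293.3 231. ] 449 depth pt [497.7 118.9  66.6] z66 [497.7 118.9  66. ]
top [322.  236.9] 455 depth pt [485.7  62.2  66.4] z66 [485.7  62.2  66. ]
top [350.6 242.8] 457 depth pt [473.5   5.6  66.4] z66 [473.6   5.5  66. ]
top [379.4 248.9] 456 depth pt [461.2 -51.1  66.5] z66 [461.2 -51.2  66. ]
scene [264.6 256. ] 329 depth pt [510.6 175.5  66.8] z66 [511.6 174.5  66. ]
scene [294.7 245.2] 296 depth pt [498.1 118.7  66.8] z66 [499.2 117.6  66. ]
scene [322.3 235.4] 272 depth pt [485.8  62.7  67. ] z66 [487.1  61.2  66. ]
scene [348.4 226. ] 244 depth pt [474.1   5.   66.6] z66 [474.9   4.   66. ]
scene [372.5 217.4] 213 depth pt [461.9 -51.7  66.7] z66 [462.8 -52.9  66. ]
tri [510.1 175.5  66.9] 0.6
tri [497.7 118.9  67. ] 0.2
tri [485.8  62.3  66.8] 0.4
tri [473.5   5.6  67. ] 0.1
tri [461.3 -50.9  67.1] 0.3
```

>>> arm_command(hand=0, rows=[{"translation":[3.3,-3.2,0.5]},{"translation":[3.3,-3.2,0.5]},{"translation":[3.3,-3.2,0.5]},{"translation":[3.3,-3.2,0.5]},{"translation":[3.3,-3.2,0.5]},{"translation":[3.3,-3.2,0.5]},{"translation":[3.3,-3.2,0.5]},{"translation":[3.3,-3.2,0.5]}])

```text
$.rows[0]: bad value
```

```bash
cat >> h.py <<'E'
from workcell import status
from scipy.spatial.transform import Rotation as Ro
D=dict(zip("12345",[(461.3,-51),(473.5,5.5),(485.7,62.2),(497.8,118.8),(510,175.4)]))
def go(k,z):
    s=status.get_state();w,x,y,zz=s['orientation'];R=Ro.from_quat([x,y,zz,w])
    print(s['time'],s['position'].round(1),'F',s['force'].round(1),s['grip_width'],'tool axes',R.as_matrix().round(3).tolist(),'move cm',(R.inv().apply(np.array([*D[k],z])-s['position'])/10).round(2))
E
python3 -c "from h import *;go('1',110)"
```

```text
0.1 [ 249.4 -572.4  247.3] F [ 0.4 -0.2 -0.9] 85.40233315125472 tool axes [[0.917, 0.399, -0.001], [0.399, -0.917, 0.002], [0.0, -0.002, -1.0]] move cm [ 40.25 -39.31  13.81]
```

>>> arm_command(hand=0, rows=[{"translation":[3.3,-3.2,0.5],"angular":[0,0,0]},{"translation":[3.3,-3.2,0.5],"angular":[0,0,0]},{"translation":[3.3,-3.2,0.5],"angular":[0,0,0]},{"translation":[3.3,-3.2,0.5],"angular":[0,0,0]},{"translation":[3.3,-3.2,0.5],"angular":[0,0,0]},{"translation":[3.3,-3.2,0.5],"angular":[0,0,0]},{"translation":[3.3,-3.2,0.5],"angular":[0,0,0]},{"translation":[3.3,-3.2,0.5],"angular":[0,0,0]}])

```text
time: 0.9
position: [389.4, -230.9, 207.8]
orientation: [-0.0, 0.979, 0.204, -0.0]
force: [1.5, 0.6, 0.2]
grip_width: 0.1
gripper_force: 0.0
```

```bash
python3 -c "from h import *;go('1',110)"
```

```text
0.9 [ 389.4 -230.9  207.8] F [1.5 0.6 0.2] 0.05517802544020358 tool axes [[0.917, 0.399, -0.0], [0.399, -0.917, 0.0], [-0.0, -0.0, -1.0]] move cm [ 13.77 -13.63   9.79]
```

>>> arm_command(rows=[{"translation":[2.7,-2.7,1.4],"angular":[0,0,0]},{"translation":[2.7,-2.7,1.4],"angular":[0,0,0]},{"translation":[2.7,-2.7,1.4],"angular":[0,0,0]},{"translation":[2.7,-2.7,1.4],"angular":[0,0,0]},{"translation":[2.7,-2.7,1.4],"angular":[0,0,0]},{"translation":[0,0,0.5],"angular":[0,0,0]},{"translation":[0,0,0],"angular":[0,0,0]}])

```text
time: 1.6
position: [458.1, -54.2, 132.0]
orientation: [-0.0, 0.979, 0.205, -0.001]
force: [0.6, -0.7, -0.3]
grip_width: -0.2
gripper_force: 0.0
```

```bash
python3 -c "from h import *;go('1',83)
p,d=optics.camera('scene');cv2.imwrite('pics/s1.png',p[120:330,180:480,::-1])"
```

```text
1.6 [458.1 -54.2 132. ] F [ 0.6 -0.7 -0.3] -0.21337939257831393 tool axes [[0.916, 0.401, -0.003], [0.401, -0.916, 0.0], [-0.003, -0.001, -1.0]] move cm [ 0.43 -0.16  4.9 ]
```

View pics/s1.png

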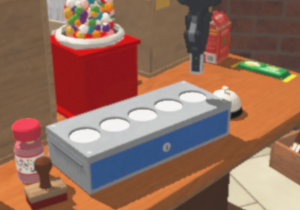

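The crop shows the shut fingers at (196,65), right above the first dish at (192,97), and the drawer still shut. Next I lower the fingers to the floor of that dish.

>>> arm_command(rows=[{"translation":[0.4,-0.2,1.5],"angular":[0,0,0]},{"translation":[0,0,1.5],"angular":[0,0,0]},{"translation":[0,0,1.2],"angular":[0,0,0]},{"translation":[0,0,0.3],"angular":[0,0,0]},{"translation":[0,0,0.3],"angular":[0,0,0]},{"translation":[0,0,0.2],"angular":[0,0,0]},{"translation":[0,0,0],"angular":[0,0,0]}])

```text
time: 2.35
position: [462.4, -52.0, 83.6]
orientation: [0.0, 0.979, 0.204, 0.0]
force: [-0.2, 0.2, 0.5]
grip_width: 0.2
gripper_force: 0.0
```

>>> arm_command(rows=[{"translation":[0,0,0.2],"angular":[0,0,0]},{"translation":[0,0,0.1],"angular":[0,0,0]},{"translation":[0,0,0],"angular":[0,0,0]}])

```text
time: 2.65
position: [462.7, -52.0, 83.0]
orientation: [0.001, 0.979, 0.204, 0.0]
force: [-6.6, 0.6, 17.7]
grip_width: 0.3
gripper_force: 8.9
```

Dish 1 is rigid: 18 N and no travel. Next is dish 2.

>>> arm_command(rows=[{"translation":[0,0,-2.5],"angular":[0,0,0]},{"translation":[1.6,-2.4,0],"angular":[0,0,0]},{"translation":[1.7,-2.4,0],"angular":[0,0,0]},{"translation":[0,0,0],"angular":[0,0,0]},{"translation":[0,0,1.5],"angular":[0,0,0]},{"translation":[0,0,0.5],"angular":[0,0,0]},{"translation":[0,0,0.5],"angular":[0,0,0]},{"translation":[0,0,0],"angular":[0,0,0]}])

```text
time: 3.45
position: [472.6, 5.2, 82.9]
orientation: [-0.0, 0.979, 0.204, -0.001]
force: [-8.3, 1.0, 23.3]
grip_width: 0.1
gripper_force: 11.3
```

Dish 2 is rigid as well. On to dish 3.

>>> arm_command(rows=[{"translation":[0,0,-2.5],"angular":[0,0,0]},{"translation":[1.7,-2.3,0],"angular":[0,0,0]},{"translation":[1.7,-2.3,0],"angular":[0,0,0]},{"translation":[0,0,0],"angular":[0,0,0]},{"translation":[0,0,1.5],"angular":[0,0,0]},{"translation":[0,0,0.5],"angular":[0,0,0]},{"translation":[0,0,0.5],"angular":[0,0,0]},{"translation":[0,0,0],"angular":[0,0,0]}])

```text
time: 4.25
position: [485.2, 60.6, 79.7]
orientation: [-0.0, 0.979, 0.204, -0.001]
force: [0.3, 0.8, 0.6]
grip_width: -0.0
gripper_force: 0.0
```

Dish 3 gave: the fingers are about 3 mm lower with no resistance. I press it home.

>>> arm_command(rows=[{"translation":[0,0,0.2],"angular":[0,0,0]},{"translation":[0,0,0.2],"angular":[0,0,0]},{"translation":[0,0,0.2],"angular":[0,0,0]},{"translation":[0,0,0.1],"angular":[0,0,0]},{"translation":[0,0,0],"angular":[0,0,0]},{"translation":[0,0,0],"angular":[0,0,0]}])

```text
time: 4.85
position: [486.4, 60.8, 75.9]
orientation: [0.001, 0.979, 0.204, 0.0]
force: [-5.7, -0.8, 19.4]
grip_width: 0.4
gripper_force: 9.7
```

It bottomed out at TCP z 75.9, which is 7 mm down, with 19 N. I lift the hand away.

>>> arm_command(rows=[{"translation":[0,0,-2],"angular":[0,0,0]},{"translation":[0,0,-4],"angular":[0,0,0]},{"translation":[0,0,-4],"angular":[0,0,0]},{"translation":[0,0,-4],"angular":[0,0,0]},{"translation":[0,0,0],"angular":[0,0,0]},{"translation":[0,0,0],"angular":[0,0,0]}])

```text
time: 5.45
position: [487.1, 61.2, 214.6]
orientation: [0.0, 0.979, 0.204, 0.002]
force: [-0.4, -0.8, -1.0]
grip_width: -0.0
gripper_force: 0.0
```

```bash
python3 -c "from h import *;go('3',200)
p,d=optics.camera('scene');cv2.imwrite('pics/s2.png',p[120:360,150:480,::-1])"
```

```text
5.45 [487.1  61.2 214.6] F [-0.4 -0.8 -1. ] -0.031132077127896604 tool axes [[0.917, 0.399, 0.004], [0.399, -0.917, 0.0], [0.003, 0.001, -1.0]] move cm [-0.1  -0.15  1.46]
```

View pics/s2.png

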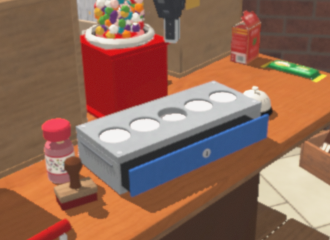

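The crop shows the drawer out, with its blue front at (200,155), and the middle dish sunk at (173,114). The jar, stamp and bell are in place and the hand is clear.

```bash
python3 -c "from workcell import manip;print(manip.sign_off())"
```

```text
the job is handed in; nothing more can be done
None
```

The job is handed in: the catch was the middle dish, which I pressed fully home; the drawer popped out, the hand is clear, and the jar, stamp and bell look undisturbed in the last picture (the sign-off gave no verdict).

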